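# Fit the wing key and clamp the spacer

## Task

Fit the loose orange-gripped wing key onto the square spindle of the bench clamp and push it right down onto the collar, then turn it clockwise (seen from above) until the sliding jaw holds the spacer firmly against the anvil. Let go and leave the key fully home on the spindle, and leave the reference disc, the dial gauge and the micrometer where they lie.

Things in the scene. Friction and masses are not known exactly. Their poses are not given: they have to be found in the camera images.
- wing_key: Loose key, 0.2 kg, 54 mm tall, standing on the worktop bore down. Origin: centre of its underside, z up along the bore. Dark square hub 34x34 mm, 20 mm tall, with a blind square bore 15.6 mm wide, 17 mm deep, sides parallel to the key's x and y; above it a disc 44 mm across (20 to 24 mm up) and the orange bar grip.
- key_grip (a point): Centre of the key's orange bar grip, 39 mm above its underside. The bar spans 24 to 54 mm, is 52 mm long along the key's x and 14 mm thick along its y: pinch it across y from above with the fingertips just above the disc.
- clamp: Bench clamp fixed to the worktop, base 84 mm (x) by 164 mm (y) by 14 mm. Origin: centre of its underside. At +y the aluminium anvil (face at y = 62 mm, top z = 56 mm), then a steel bed (top z = 20 mm) with the spacer, the sliding jaw, and at -y a blue housing 54x52 mm, top z = 60 mm, with the upright spindle at x = 0, y = -44 mm.
- spindle_seat (a point): Centre of the steel collar (42 mm across, top 64 mm above the worktop) round the spindle: the key's underside rests here when fully home. Clamp's axes; does not turn. Clockwise from above, the spindle drives the jaw towards the anvil, 6 mm per rad; 0.5 to 1.6 rad from the start closes it on the spacer. It turns stiffly (0.18 N m) and stays where it is left.
- spindle_top (a point): Centre of the spindle's top, 14 mm above the collar; it does not turn with it. The spindle is a 14 mm square (its last 3 mm taper to 10 mm): the key drops on in any of four positions, within about 6 degrees. The square's angle differs every time and is not measured: find it by turning the key on top of it under a light touch (4 N does not turn the spindle) until it drops.
- jaw: Sliding aluminium jaw, 50 mm wide, top 53 mm above the worktop. Origin: on the underside of its block, dark front face 12 mm ahead in its +y; clamp's axes. Starts 3 to 9 mm too far open. Key torque above the free-running 0.18 N m presses it on the spacer, about 10 N per 0.06 N m; 10 to 30 N is a firm hold and stays after release.
- spacer: Loose light-grey steel block 26x40x18 mm lying in the clamp between jaw and anvil, its 26 mm (own x) along the clamp's y. Origin: centre of its underside.
- ref_block: Bystander: round grey reference disc 60 mm across, 12 mm high, on the worktop; origin centre of its underside.
- dial_gauge: Bystander: round dial gauge 96x58x24 mm lying on the worktop; origin centre of its underside.
- micrometer: Bystander: micrometer 43x125x18 mm lying on the worktop; origin centre of its underside.

How it is judged:
By the outcome, as a careful person would: the job done as asked, in the order asked, and still so for the second after the job is handed in, with the robot touching nothing.
It also fails if it takes over 72 s, if anything falls off the work surface, if the arm or the gripper's body presses on something with over 40 N, if the wrist force passes 120 N, or if a joint passes its speed limit or range.

## Robot

A 7-joint arm with a two-finger parallel gripper is mounted at the origin on a cart in front of the work surface, level with it; the furniture and walls round the work are solid. World frame = base frame: x ahead of the robot, y to its left, z up, the work surface at z = 0. Lengths are in m, angles in rad, forces in N, time in s.
With the tool pointing down it reaches from about 0.35 to 0.9 m from the base axis. Payload 19.9 kg.
Tool frame: the origin (TCP) lies between the finger pads; the fingertips stand 19 mm ahead of it and the grasp point (between the pads) is the TCP; z points along the fingers, y is the line along which they close (so a half turn about z gives the same grasp; the last joint's range is limited). The gripper opens to 94 mm and grips with 3 to 60 N. Pads are 16 mm wide; open, the fingers measure 119 mm over their backs; the gripper's body (75 mm by 177 mm) begins 78 mm behind the grasp point.
Start: joints at [1.058, 0.417, -0.01, 1.614, 0.005, 1.111, -0.053], TCP at [0.283, -0.557, 0.224] pointing down, gripper open.
Joint ranges: [-2.81, 2.81], [-0.39, 2.02], [-1.27, 1.25], [0.06, 2.57], [-1.19, 4.33], [0.19, 2], [-2.82, 2.82]. Speed limits (rad/s): [1.89, 1.89, 2.39, 2.39, 3.01, 3.01, 3.01].

## Interface

Orientations are given as a 3x3 rotation matrix whose columns are the frame's x, y, z axes.
In Python, from rig import robot, cams, planner gives the robot as it stands (robot), with the cameras (cams) and the kinematics (planner). Calls block until the motion is done:
- robot.move_ptp(position, orientation): joint-space move of the TCP to a pose.
- robot.move_linear(position, velocity=0.15, frame=None, threshold=None): straight line of the TCP; frame=None keeps the orientation; velocity is the mean speed in m/s. With threshold (N) it stops when the force on the tool has changed by that much, and returns True; else False.
- robot.goto_joints(angles): joint-space move.
- robot.gripper_to(opening): finger opening in m; the grip force is fixed at half the most; returns when the fingers have stopped.
- robot.pause(seconds).
- planner.ik(position, orientation): joint angles nearest the present ones, or None.
- robot.get_state(): the state.
- cams.grab_frame(name): name is "side" or "top" or "wrist"; returns the picture (480x640x3 uint8, red, green, blue); there is no depth.
- cams.camera_info(name): a dict with "fx", "fy", "cx", "cy" (pixels), "dist" ([k1, k2, p1, p2, k3] as OpenCV has them; the pictures are not rectified), "rvec" (rotation vector, rad) and "tvec" (3), from world to camera coordinates, as OpenCV has them. Camera axes: x right, y down, z forward; pixel columns grow to the right and rows downward; lengths in m; the calibration is good to about 2 mm. A picture is of the moment at which its call begins: read the wrist's pose just before it. camera_info takes no time and is no camera call; for the wrist camera it gives the pose at the moment of the call.
A pose or a line that the arm cannot do raises robot.PlanningError and nothing moves.
- robot.sign_off(): hands the job in; it is judged then, once.
The state is a dict: "time": time; "qpos": joint angles; "joint_vel": joint speeds; "effort": joint torques, N m; "ee_pos": TCP position; "tool_rot": TCP orientation; "force": force on the tool from outside, world axes, zero at the start; "moment": the same for the moment, N m; "opening": finger opening in m; "grasp_force": force on a finger pad.
Only numpy, scipy, OpenCV 4.12 (cv2) and the standard library are available. Lean on these libraries where they do the work, as an engineer would, in place of code of your own. Each camera call takes 0.05 s, during which the arm holds its last target. There are 200 camera calls.

## Working session

There is one attempt and no reset: what is moved stays moved. The work goes in short steps, each a Python script; the robot and the scene stay as the last script left them, time stands still between calls to the robot, and variables do not carry over. Pictures are saved under pics/ and viewed, at most 10 in all, crops included, and the job is handed in when it is done.

```bash
mkdir -p pics; ls
python3 - <<'E'
from rig import robot, cams, planner
import cv2,numpy as np
for n in("top","side"):
    im=cams.grab_frame(n); cv2.imwrite(f"pics/{n}0.png",im[:,:,::-1])
    c=cams.camera_info(n); print(n,c); R=cv2.Rodrigues(np.array(c["rvec"],float))[0]; print(-R.T@np.array(c["tvec"]))
s=robot.get_state(); print(s)
E
```

```text
pics
rig.py
top {'fx': 485.34398754237185, 'fy': 485.34398754237185, 'cx': 320.4661875702505, 'cy': 233.4104088772959, 'dist': array([-0.13222735,  0.        ,  0.        ,  0.        ,  0.        ]), 'rvec': array([ 2.12183631, -2.11536461,  0.20799258]), 'tvec': array([0.06684261, 0.54606335, 1.06799218])}
[0.32778547 0.06822516 1.15376013]
side {'fx': 476.3121651946197, 'fy': 476.3121651946197, 'cx': 321.948879689661, 'cy': 236.1424634328169, 'dist': array([-0.08666951,  0.        ,  0.        ,  0.        ,  0.        ]), 'rvec': array([ 0.67092817, -2.33104496,  1.51052634]), 'tvec': array([0.48157546, 0.19877586, 0.88531498])}
[0.03767951 0.87364607 0.53901036]
{'time': 0.1, 'qpos': array([ 1.05850812,  0.41792366, -0.01029757,  1.61412016,  0.00468955,
        1.11069768, -0.05302426]), 'joint_vel': array([ 8.01110870e-04, -1.86839382e-03, -6.50376723e-05, -1.20279944e-03,
        1.04380064e-03, -7.22572124e-04, -8.15425390e-04]), 'effort': array([ 2.52068385e-03, -8.52577114e+01,  6.39604647e-01, -4.26695859e+01,
       -4.89994220e-02,  1.63086830e-02,  4.92595200e-05]), 'ee_pos': array([ 0.28333663, -0.55672195,  0.2238794 ]), 'tool_rot': array([[ 8.91222744e-01,  4.53565524e-01, -5.80082769e-04],
       [ 4.53565888e-01, -8.91222226e-01,  9.63941563e-04],
       [-7.97719964e-05, -1.12219240e-03, -9.99999367e-01]]), 'force': array([-0.19579385,  0.23107704, -0.09477919]), 'moment': array([ 0.00426637, -0.0012311 , -0.00922832]), 'grasp_force': 0.0, 'opening': 0.09396589819089243}
```

View pics/top0.png

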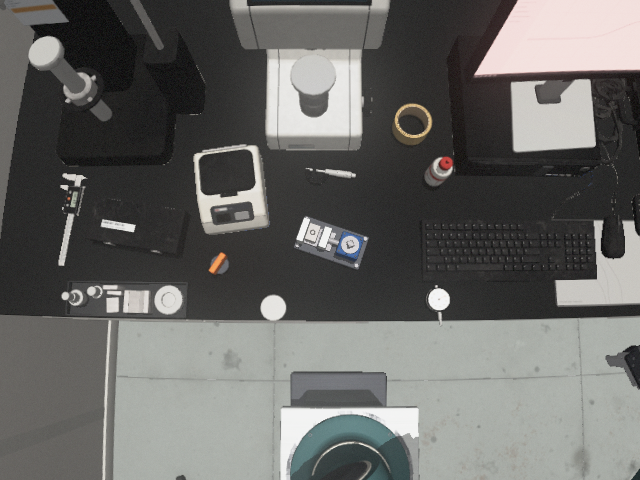

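View pics/side0.png

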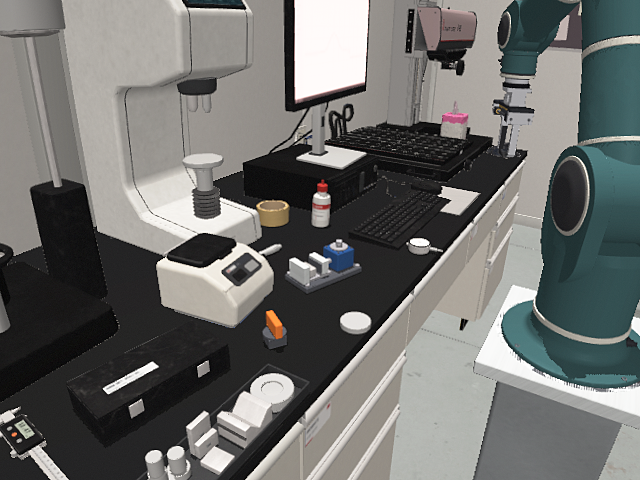

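The top view shows the key at about (219,263), the clamp at (332,242) with the spindle near (350,244), the disc at (273,307) and the gauge at (438,298). The side view shows the key grip at (274,323) and the spindle top at (339,241). I'll triangulate these and view crops.

```bash
cat > h.py <<'E'
from rig import robot, cams, planner
import cv2,numpy as np
from scipy.spatial.transform import Rotation as Ro
def ray(c,p):
    K=np.array([[c["fx"],0,c["cx"]],[0,c["fy"],c["cy"]],[0,0,1]])
    u=cv2.undistortPoints(np.array([[p]],float),K,np.array(c["dist"]))[0,0]
    R=cv2.Rodrigues(np.array(c["rvec"],float))[0]; o=-R.T@np.array(c["tvec"])
    d=R.T@np.array([u[0],u[1],1]); return o,d/np.linalg.norm(d)
def tri(obs):
    A=np.zeros((3,3));b=np.zeros(3)
    for c,p in obs:
        o,d=ray(c,p);M=np.eye(3)-np.outer(d,d);A+=M;b+=M@o
    x=np.linalg.solve(A,b)
    return x,[round(float(np.linalg.norm((np.eye(3)-np.outer(ray(c,p)[1],ray(c,p)[1]))@(x-o_(c))))*1e3,1) for c,p in obs]
def o_(c):
    R=cv2.Rodrigues(np.array(c["rvec"],float))[0]; return -R.T@np.array(c["tvec"])
def proj(c,X):
    K=np.array([[c["fx"],0,c["cx"]],[0,c["fy"],c["cy"]],[0,0,1]])
    return cv2.projectPoints(np.array(X,float).reshape(-1,3),np.array(c["rvec"]),np.array(c["tvec"]),K,np.array(c["dist"]))[0][:,0]
def atz(c,p,z):
    o,d=ray(c,p); return o+d*(z-o[2])/d[2]
def down(yaw): # tool y axis (closing) at angle yaw in world
    y=np.array([np.cos(yaw),np.sin(yaw),0]);z=np.array([0,0,-1.]);return np.column_stack([np.cross(y,z),y,z])
E
python3 - <<'E'
from h import *
t=cams.camera_info("top");s=cams.camera_info("side")
print("key",tri([(t,(219,263)),(s,(274,323))])); print("sp",tri([(t,(350,244)),(s,(339,241))]))
T=cv2.imread("pics/top0.png");S=cv2.imread("pics/side0.png")
a=cv2.resize(T[205:285,195:375],None,fx=4,fy=4,interpolation=2)
b=cv2.resize(S[225:355,250:370],None,fx=4,fy=4,interpolation=2)
cv2.imwrite("pics/crop.png",np.vstack([np.hstack([a])])); 
w=cams.camera_info("wrist"); st=robot.get_state()
R=cv2.Rodrigues(w["rvec"])[0]; print("cam in tool",st["tool_rot"].T@(o_(w)-st["ee_pos"]), st["tool_rot"].T@R.T, w["fx"])
for yaw in np.arange(-3,3.2,.5):
    print(yaw,[None if q is None else np.round(q,2)[[0,6]] for q in [planner.ik(p,down(yaw)) for p in ([.47,.27,.3],[.52,.0,.3])]])
E
```

```text
key (array([0.47871732, 0.30473131, 0.04149234]), [1.4, 1.4])
sp (array([0.51796124, 0.00233419, 0.0774067 ]), [1.0, 1.0])
cam in tool [ 6.94670596e-02  1.52657448e-04 -1.59979522e-01] [[ 3.49108178e-04 -9.71407513e-01 -2.37418032e-01]
 [ 9.99999938e-01  3.30768727e-04  1.17080111e-04]
 [-3.52020390e-05 -2.37418059e-01  9.71407569e-01]] 358.2673595365612
-3.0 [array([0.28, 2.41]), array([-0.96, -2.8 ])]
-2.5 [array([-1.44, -2.77]), array([ 0.23, -2.62])]
-2.0 [array([-1.18, -2.42]), array([ 0.28, -2.13])]
-1.5 [array([ 0.24, -2.35]), array([ 0.33, -1.64])]
-1.0 [array([ 0.25, -1.85]), array([ 0.38, -1.15])]
-0.5 [array([ 0.29, -1.38]), array([ 0.42, -0.66])]
0.0 [array([ 0.31, -0.9 ]), array([ 0.47, -0.17])]
0.5 [array([ 0.33, -0.42]), array([0.51, 0.32])]
1.0 [array([0.35, 0.06]), array([0.53, 0.81])]
1.5 [array([0.35, 0.57]), array([0.59, 1.29])]
2.0 [array([0.35, 1.07]), array([0.61, 1.79])]
2.5 [array([0.28, 1.62]), array([0.84, 2.18])]
3.0 [array([0.28, 2.12]), array([0.84, 2.68])]
```

View pics/crop.png

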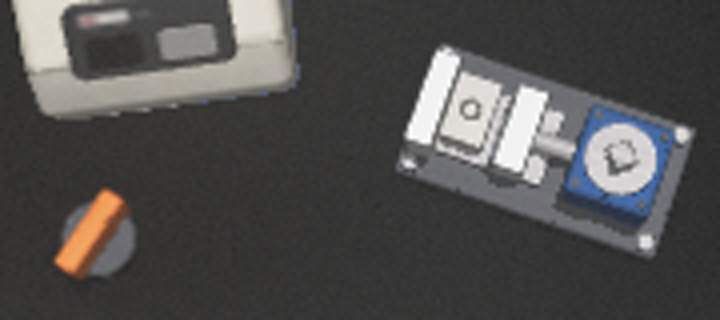

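Key and spindle heights match the text (41 mm grip region, 77 mm spindle top against 78). In the crop the bar runs at about -29° in the world, and the spindle sits at (350.5,244.2) with the jaw and spacer to its left. Next I'll take wrist views above the spindle and the key.

```bash
cat > look.py <<'E'
from h import *
import pickle
yaw=1.06; R=down(yaw); off=R@[.0695,0,0]
sp=np.array([.518,.002,0]);key=np.array([.4787,.3047,0]);out=[]
tx=R[:,0]
for n,p,z,d in(("sp",sp,.22,-.02),("sp",sp,.22,.07),("key",key,.2,.07),("key",key,.16,.0)):
    pos=p-off+d*tx; pos[2]=z
    robot.move_ptp(pos,R); robot.pause(.15)
    c=cams.camera_info("wrist"); im=cams.grab_frame("wrist")
    cv2.imwrite(f"pics/w{len(out)}.png",im[:,:,::-1]); out.append((n,c,im)); print(n,robot.get_state()["time"],robot.get_state()["qpos"].round(2))
pickle.dump(out,open("w.pkl","wb"))
cs=[]
for n,c,im in out:
    u=proj(c,(sp+[0,0,.07]) if n=="sp" else key+[0,0,.04])[0]; print(u)
    x,y=np.clip(u.astype(int),[100,75],[540,405]); cs.append(cv2.resize(im[y-75:y+75,x-100:x+100,::-1],None,fx=2,fy=2,interpolation=2)); print("org",x-100,y-75)
cv2.imwrite("pics/wc.png",np.vstack([np.hstack(cs[:2]),np.hstack(cs[2:])]))
E
python3 look.py
```

```text
sp 2.4583 [ 0.52  0.45 -0.66  1.67  0.3   1.12  0.84]
sp 3.1083 [ 0.54  0.3  -0.71  1.86  0.22  1.06  0.8 ]
key 4.475 [ 0.    0.45 -0.8   1.77  0.36  1.08  0.13]
key 5.0917 [ 0.04  0.55 -0.75  1.71  0.43  1.05  0.2 ]
[319.50343629 127.65355636]
org 219 52
[318.95899087 233.31868052]
org 218 158
[319.72008664 230.3981749 ]
org 219 155
[318.14728707 153.69008888]
org 218 78
```

View pics/wc.png

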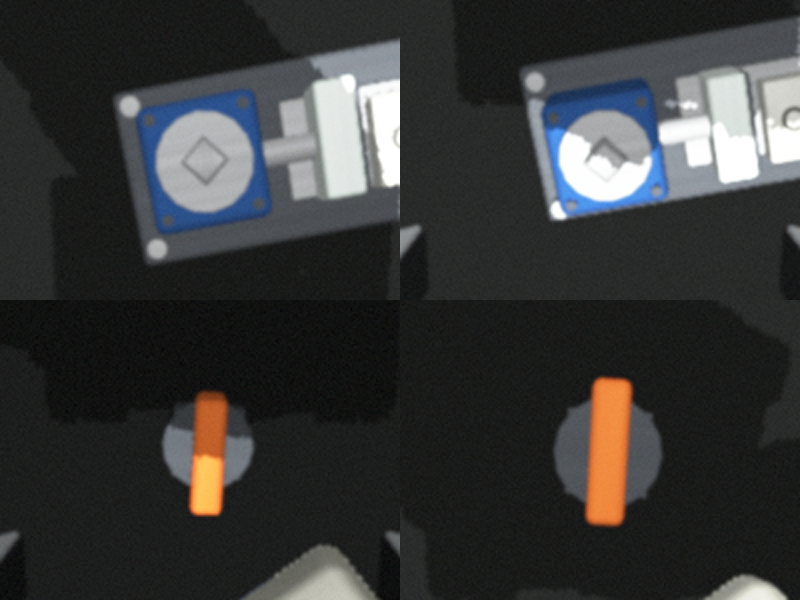

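Views 0 and 1 show the collar centred at crop (205,161) and (205,156). In view 0 the spindle square's corners are at (204,137), (228,158), (206,186) and (182,162). The key bar is clear in both lower views. I'll fit the collar by ellipse in both views, and the bar by projecting a box model.

```bash
cat > fit.py <<'E'
from h import *
import pickle
from scipy.optimize import minimize
out=pickle.load(open("w.pkl","rb"))
for n,f in(("top","top0"),("side","side0")): out.append((n,cams.camera_info(n),cv2.imread(f"pics/{f}.png")[:,:,::-1]))
obs=[]
for n,c,im in out[:2]:
    h=cv2.cvtColor(im.astype(np.uint8),cv2.COLOR_RGB2HSV)
    m=((h[...,0]>100)&(h[...,0]<130)&(h[...,1]>130)&(h[...,2]>40)).astype(np.uint8)
    cn,hi=cv2.findContours(m,cv2.RETR_CCOMP,cv2.CHAIN_APPROX_NONE)
    k=max((k for k in range(len(cn)) if hi[0][k][3]>=0),key=lambda k:cv2.contourArea(cn[k]))
    e=cv2.fitEllipse(cn[k]); print("ellipse",e); obs.append((c,e[0]))
print("collar",tri(obs)); X=tri(obs)[0]
c=out[0][1]
cor=np.array([atz(c,(219+u/2,52+v/2),.078) for u,v in((204,137),(228,158),(206,186),(182,162))])
print("spindle top",cor.mean(0), "sides",[round(np.linalg.norm(cor[i]-cor[i-1])*1e3,1) for i in range(4)],"angles mod 90",[round(np.degrees(np.arctan2(*(cor[i]-cor[i-1])[[1,0]]))%90,1) for i in range(4)])
# key box
M=[]
for n,c,im in out[2:]:
    h=cv2.cvtColor(im.astype(np.uint8),cv2.COLOR_RGB2HSV)
    m=((h[...,0]>5)&(h[...,0]<22)&(h[...,1]>170)&(h[...,2]>90)).astype(np.uint8)
    u=proj(c,[.4787,.3047,.04])[0].astype(int); w=np.zeros_like(m); w[max(0,u[1]-60):u[1]+60,max(0,u[0]-60):u[0]+60]=1
    M.append((c,cv2.resize(m*w,None,fx=4,fy=4,interpolation=cv2.INTER_LINEAR)))
B=np.array([[a,b,d] for a in(-.026,.026) for b in(-.007,.007) for d in(-.015,.015)])
def iou(p,c,m):
    P=B@Ro.from_euler("z",p[3]).as_matrix().T+p[:3]
    h=cv2.convexHull(((proj(c,P)+.5)*4-.5).astype(np.float32)).round().astype(np.int32); r=np.zeros_like(m);cv2.fillConvexPoly(r,h,1)
    return (r&m).sum()/(r|m).sum()
for sel in(M[:2],M):
    f=lambda q:-sum(iou(np.array([.4787,.3047,.04,-.5])+np.array(q)*[.01,.01,.01,.1],c,m) for c,m in sel)
    r=minimize(f,[0,0,0,0],method="Nelder-Mead",options=dict(initial_simplex=np.vstack([[0]*4,np.eye(4)])-.2,xatol=1e-3))
    p=np.array([.4787,.3047,.04,-.5])+r.x*[.01,.01,.01,.1]; print("key grip",p,[round(iou(p,c,m),2) for c,m in sel])
E
python3 fit.py
```

```text
ellipse ((320.843994140625, 132.3016357421875), (51.617828369140625, 53.420677185058594), 179.3236541748047)
ellipse ((320.2333068847656, 235.27110290527344), (47.943721771240234, 48.66592788696289), 81.6969985961914)
collar (array([0.52143231, 0.00138066, 0.06320616]), [0.0, 0.0])
spindle top [0.52249069 0.00132593 0.078     ] sides [np.float64(13.1), np.float64(12.6), np.float64(14.1), np.float64(13.5)] angles mod 90 [np.float64(18.0), np.float64(20.9), np.float64(21.6), np.float64(16.7)]
key grip [ 0.48043801  0.30686522  0.04059004 -0.55702079] [np.float64(0.63), np.float64(0.91)]
key grip [ 0.48006817  0.30689757  0.04122423 -0.56516536] [np.float64(0.63), np.float64(0.9), np.float64(0.0), np.float64(0.84)]
```

```bash
sed -i 's/>170)&(h\[...,2\]>90/>120)\&(h[...,2]>50/; s/h\[...,0\]>5)&(h\[...,0\]<22/h[...,0]>3)\&(h[...,0]<25/' fit.py
sed -i 's/^    M.append/    print(n,m[w>0].sum(),np.argwhere(m*w).mean(0)[::-1],u)\n    M.append/' fit.py; python3 fit.py | tail -6; python3 -c "
import cv2;i=cv2.imread('pics/top0.png');print(i[255:272:3,212:228:3].tolist())"
```

```text
key 1029 [322.84645287 231.87366375] [319 230]
key 1496 [321.80681818 153.12834225] [318 153]
top 186 [217.40322581 262.93548387] [218 262]
side 339 [273.92625369 323.87610619] [274 323]
key grip [ 0.48020967  0.30692018  0.04136703 -0.56579896] [np.float64(0.93), np.float64(0.95)]
key grip [ 0.47965252  0.3071184   0.04254185 -0.55565428] [np.float64(0.92), np.float64(0.93), np.float64(0.8), np.float64(0.88)]
[[[53, 53, 56], [52, 54, 54], [76, 99, 152], [93, 159, 240], [86, 145, 232], [54, 55, 60]], [[65, 65, 66], [109, 107, 112], [92, 158, 240], [95, 162, 238], [46, 67, 107], [58, 61, 68]], [[109, 106, 106], [87, 151, 236], [95, 163, 240], [64, 102, 182], [76, 84, 106], [107, 102, 103]], [[86, 118, 176], [95, 162, 240], [87, 145, 232], [45, 66, 105], [115, 111, 109], [116, 111, 111]], [[91, 159, 240], [97, 164, 239], [48, 69, 114], [97, 93, 97], [111, 107, 108], [105, 100, 101]], [[97, 166, 240], [60, 97, 171], [73, 83, 106], [113, 109, 108], [112, 109, 107], [44, 47, 49]]]
```

The key grip is at (0.480, 0.307, 0.041) with yaw -0.565. The collar is at (0.5214, 0.0014, 0.063), which matches the text, and the spindle angle is about 19° mod 90°. Grasping now.

```bash
cat > g.py <<'E'
from h import *
R=down(-.565+np.pi/2)
k=np.array([.4802,.3069,.046])
robot.move_ptp(k+[0,0,.09],R); robot.pause(.1)
print(robot.move_linear(k,.1,threshold=8)); s=robot.get_state(); print(s["ee_pos"],s["force"],s["time"])
robot.gripper_to(0.0); s=robot.get_state(); print("opening",s["opening"],s["grasp_force"],s["force"],s["moment"])
robot.move_linear(k+[0,0,.13],.15); robot.pause(.2)
s=robot.get_state(); print(s["ee_pos"],s["opening"],s["force"],s["moment"],s["time"])
R2=down(np.radians(19)); p=np.array([.5214,.0014,.16])
robot.move_ptp(p,R2); robot.pause(.3); s=robot.get_state(); print(s["ee_pos"],s["opening"],s["force"],s["moment"],s["time"],s["qpos"])
ims=[cams.grab_frame("side")[190:290,270:400],]; c=cams.camera_info("wrist"); w=cams.grab_frame("wrist"); 
cv2.imwrite("pics/held.png",np.hstack([cv2.resize(ims[0],(390,300)),cv2.resize(w,(400,300))])[:,:,::-1])
E
python3 g.py
```

```text
False
[0.48051538 0.30716799 0.04656247] [ 0.081248    1.65747869 -0.33848903] 6.6333
opening 0.013786302784159436 29.99795436859131 [-0.15947564 -0.16030766 -1.42968376] [ 0.01396108 -0.10935048  0.02534968]
[0.47991026 0.30680926 0.17530546] 0.013762673928006435 [ 0.03691122  0.19176358 -2.4292294 ] [ 0.05468321 -0.12322819 -0.03614971] 9.05
[0.52143878 0.00210446 0.15997935] 0.013726580782927263 [-0.27788366  0.63196351 -0.46522446] [-0.03264174 -0.14290473  0.02109267] 10.525 [ 0.45177063  0.37132332 -0.62095675  1.91621753  0.26511501  0.93575928
  0.03706258]
```

View pics/held.png

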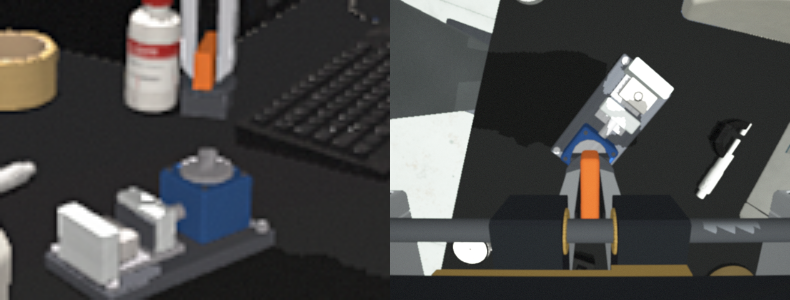

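The key is held upright between the fingers (opening 13.8 mm) above the spindle. Now I'll lower it under a light touch.

```bash
cat > d.py <<'E'
from h import *
def st(t=""):
    s=robot.get_state(); print(t,s["ee_pos"].round(4),"F",s["force"].round(1),"M",s["moment"].round(3),"op",round(s["opening"]*1e3,1),"t",round(s["time"],2)); return s
if __name__=="__main__":
    p=np.array([.5214,.0014])
    robot.move_linear([*p,.130],.08); st("above")
    hit=robot.move_linear([*p,.1115],.015,threshold=4); print(hit); st("touch")
E
python3 d.py
```

```text
above [0.5212 0.0015 0.1296] F [-0.   0.1 -1.2] M [-0.037 -0.119  0.001] op 13.7 t 11.15
False
touch [0.5214 0.0014 0.1115] F [-0.3  0.1 -1.6] M [-0.033 -0.102  0.079] op 14.0 t 12.53
```

It dropped straight over the square at 19°. Next I'll press it home onto the collar.

Run:
```python
from d import *
print(robot.move_linear([.5214,.0014,.106],.015,threshold=12)); s=st("home")
robot.move_linear([*s["ee_pos"][:2],s["ee_pos"][2]+.0003],.02); st("eased")
y=np.radians(19); P=robot.get_state()["ee_pos"]
for i in range(3):
    y-=.05; robot.move_linear(P,.05,frame=down(y)); s=st(f"{y:.3f}")
    print(np.arctan2(s["tool_rot"][1,1],s["tool_rot"][0,1]))
```

```text
True
home [0.5216 0.0013 0.1096] F [-1.4 -0.6  6.7] M [-0.159  0.298  0.01 ] op 14.1 t 12.8
eased [0.5216 0.0013 0.1098] F [ 0.9 -0.  -1.7] M [ 0.003 -0.112  0.025] op 13.7 t 13.05
0.282 [0.5214 0.0012 0.1097] F [-1.5 -1.2 -1.2] M [-0.47   0.211 -0.01 ] op 13.8 t 13.3
0.2827019760973702
0.232 [0.5213 0.001  0.1097] F [-2.7 -3.3 -1. ] M [-1.071  0.578  0.039] op 13.7 t 13.55
0.23345181138982302
0.182 [0.5212 0.0008 0.1097] F [-3.5 -5.  -0.4] M [-1.378  0.747  0.083] op 13.8 t 13.8
0.18322698931429163
```

```bash
cat > turn.py <<'E'
from d import *
import sys
step,n,stop=map(float,sys.argv[1:4])
s=robot.get_state(); R0=s["tool_rot"]; y=float(sys.argv[4]); P=np.array([.5212,.0008,.1097])
for i in range(int(n)):
    y-=step; F=s["force"]; P=s["ee_pos"].copy(); P[2]=.1097; P[:2]+=np.clip(F[:2]*5e-5,-3e-4,3e-4)
    robot.move_linear(P,.05,frame=down(y)); robot.pause(.05)
    ms=[]
    for k in range(4): robot.pause(.02); s=robot.get_state(); ms.append(s["moment"][2])
    print(round(y,3),np.round(np.mean(ms),3),np.round(s["force"],1),s["ee_pos"].round(4),round(np.arctan2(s["tool_rot"][1,1],s["tool_rot"][0,1]),3),round(s["time"],1))
    if np.mean(ms)>stop: break
E
python3 turn.py .06 11 .24 .182
```

```text
0.122 0.132 [-1.6 -2.  -2.5] [0.521  0.0007 0.1097] 0.124 14.2
0.062 0.111 [ 0.6 -1.9 -4.2] [0.521  0.0007 0.1097] 0.064 14.5
0.002 0.122 [-1.  -1.2 -2.5] [0.5209 0.0006 0.1097] 0.004 14.9
-0.058 0.138 [-0.2 -1.4 -4.9] [0.5209 0.0006 0.1097] -0.056 15.3
-0.118 0.095 [-0.1  0.  -3.4] [0.5209 0.0006 0.1097] -0.116 15.6
-0.178 0.129 [ 0.4  0.1 -4.4] [0.5209 0.0006 0.1097] -0.176 16.0
-0.238 0.11 [ 0.7 -0.5 -4.4] [0.5209 0.0006 0.1097] -0.236 16.4
-0.298 0.116 [-1.4 -0.9 -4.8] [0.5209 0.0006 0.1097] -0.296 16.7
-0.358 0.115 [ 0.   0.6 -3.8] [0.5208 0.0006 0.1097] -0.356 17.1
-0.418 0.099 [ 0.   0.6 -4.3] [0.5208 0.0006 0.1097] -0.416 17.5
-0.478 0.119 [-0.   0.2 -4.6] [0.5208 0.0006 0.1097] -0.476 17.8
```

The torque is level at about 0.115 N m. I'll check that the jaw really moves and the bar isn't slipping in the fingers.

Run:
```python
from h import *
s=cams.grab_frame("side"); S=cv2.imread("pics/side0.png")[:,:,::-1]; w=cams.grab_frame("wrist"); t=cams.grab_frame("top")
f=lambda i:cv2.resize(i[225:300,280:380],(400,300),interpolation=2)
cv2.imwrite("pics/chk.png",np.vstack([np.hstack([f(S),f(s)]),np.hstack([cv2.resize(w,(400,300)),cv2.resize(w[230:380,230:430],(400,300))])])[:,:,::-1])
```

```text
(no output)
```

View pics/chk.png

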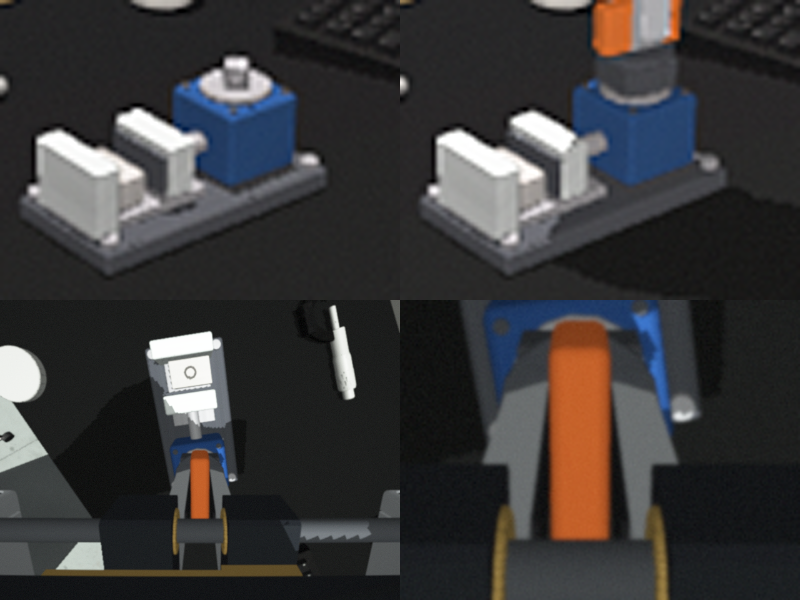

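The jaw has closed partway, the bar is still aligned in the fingers and the key sits home. Continuing in finer steps.

```bash
python3 turn.py .03 28 .2 -.478
```

```text
-0.508 0.159 [-0.  -0.3 -4.6] [0.5208 0.0007 0.1097] -0.507 18.4
-0.538 0.168 [-0.  -0.6 -4.1] [0.5208 0.0007 0.1097] -0.537 18.7
-0.568 0.137 [ 0.4 -0.4 -5.1] [0.5208 0.0007 0.1097] -0.567 19.1
-0.598 0.183 [-0.2  0.4 -4.7] [0.5208 0.0007 0.1097] -0.597 19.4
-0.628 0.13 [-0.4 -0.7 -4.1] [0.5207 0.0007 0.1097] -0.627 19.8
-0.658 0.155 [-1.3 -0.7 -5.5] [0.5207 0.0007 0.1097] -0.657 20.2
-0.688 0.139 [ 0.4  0.4 -5.4] [0.5207 0.0007 0.1097] -0.687 20.6
-0.718 0.139 [ 0.4  0.2 -4.6] [0.5207 0.0007 0.1097] -0.717 20.9
-0.748 0.156 [-0.6  0.2 -4.6] [0.5207 0.0007 0.1097] -0.747 21.3
-0.778 0.15 [-0.5  0.4 -5.8] [0.5207 0.0007 0.1097] -0.777 21.6
-0.808 0.125 [-0.1 -0.7 -4.8] [0.5207 0.0007 0.1097] -0.807 22.0
-0.838 0.162 [-0.3  0.6 -5.3] [0.5207 0.0007 0.1097] -0.837 22.4
-0.868 0.132 [-0.4  0.1 -4.7] [0.5207 0.0007 0.1097] -0.867 22.8
-0.898 0.121 [-0.3 -0.2 -4.8] [0.5207 0.0007 0.1097] -0.897 23.1
-0.928 0.134 [ 0.2 -0.2 -5.6] [0.5206 0.0007 0.1097] -0.927 23.5
-0.958 0.146 [ 0.5 -0.7 -4.7] [0.5206 0.0007 0.1097] -0.957 23.9
-0.988 0.102 [ 0.3  1.  -4.9] [0.5206 0.0007 0.1097] -0.987 24.2
-1.018 0.158 [-0.7  0.2 -4.2] [0.5206 0.0008 0.1097] -1.017 24.6
-1.048 0.149 [ 1.   0.7 -5.4] [0.5206 0.0007 0.1097] -1.047 24.9
-1.078 0.135 [ 0.  -0.7 -4.2] [0.5206 0.0008 0.1097] -1.077 25.3
-1.108 0.127 [-0.3  0.3 -4.4] [0.5206 0.0008 0.1097] -1.107 25.7
-1.138 0.125 [ 0.2  0.  -5.9] [0.5206 0.0008 0.1097] -1.137 26.1
-1.168 0.19 [-0.8  0.7 -4. ] [0.5206 0.0008 0.1097] -1.167 26.4
-1.198 0.262 [-0.1  0.3 -5.8] [0.5206 0.0008 0.1097] -1.197 26.8
```

The torque rose clearly above the 0.14 plateau. I'll average it to check before letting go.

Run:
```python
from h import *
m=[]
for k in range(25): robot.pause(.02); m.append(robot.get_state()["moment"][2])
print(np.mean(m),np.std(m))
```

```text
0.2704267143523228 0.03405852421811519
```

Run:
```python
from d import *
s=st(); P=s["ee_pos"]
print(robot.move_linear([P[0],P[1],P[2]-.003],.01,threshold=9)); st("pressed")
robot.gripper_to(.05); s=st("open"); P=s["ee_pos"]
robot.move_linear([P[0],P[1],.25],.12)
R=down(.0); robot.move_ptp(np.array([.5207,.0008,.24])-R@[.0695-.03,0,0],R); robot.pause(.2)
w=cams.grab_frame("wrist"); c=cams.camera_info("wrist"); si=cams.grab_frame("side"); u=proj(c,[.53,.03,.05])[0].astype(int); print(u); st()
x,y=np.clip(u,[100,75],[540,405])
cv2.imwrite("pics/end.png",np.hstack([cv2.resize(w[y-75:y+75,x-100:x+100],(400,300),interpolation=2),cv2.resize(si[215:290,280:380],(400,300),interpolation=2)])[:,:,::-1])
```

```text
[0.5206 0.0008 0.1097] F [ 0.3  0.5 -5.4] M [ 0.087 -0.108  0.289] op 13.7 t 27.2
True
pressed [0.5206 0.0009 0.1096] F [-2.1 -0.   9.2] M [-0.071  0.658  0.236] op 13.8 t 27.41
open [0.52   0.0009 0.1088] F [ 0.   0.4 -0.2] M [-0.015  0.001 -0.034] op 50.3 t 28.14
[328 155]
 [ 0.5207 -0.0386  0.24  ] F [ 0.1  0.8 -0.3] M [-0.01  -0.069  0.003] op 50.1 t 30.95
```

View pics/end.png

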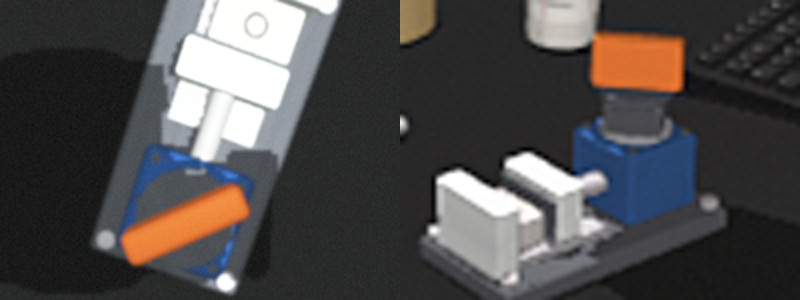

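The end picture shows the key seated on the collar with no gap and the jaw against the spacer. With the zero offset removed, the final torque is about 0.29 N m, or roughly 18 N on the spacer. Handing in.

```bash
python3 -c "
from rig import robot, cams, planner
print(robot.sign_off())"
```

```text
the job is handed in; nothing more can be done
None
```

The job is handed in at about 31 s: the key is fully home on the spindle and released, the jaw holds the spacer at an estimated 18 N (from wrist torque), and the bystanders were not touched.

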